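# Load two dressing stones into a sprung feed magazine

### The job

Pull the feed magazine's sprung follower back by its black handle until you feel the rubber stop, without forcing it, and ease it into the side notch so that it stays back by itself. Set the two full-length flat dressing stones upright in the track, then unhook the handle and ease the follower forward, never letting it snap, until it holds both stones tight together against the end stop. The stones are brittle, so set them down gently; leave the worn stub, the round stone and everything else on the bench where they are.

Things in the scene. Friction and masses are not known exactly. Their poses are not given: they have to be found in the camera images.
- magazine: Feed magazine: aluminium base 220 x 75 x 10 mm, fixed to the bench, with an open-topped steel track along its x axis. Origin: centre of its underside; +x runs along the track to the end stop, z up. Track floor at height 14 mm, 33 mm wide between walls 4 mm thick that rise to 30 mm, with flared lips up to 34 mm (|y| to 23 mm) where the stones go (x = 28 to 88 mm).
- end_stop (a point): Foot of the end stop's inner face, on the track floor's centre line: magazine x = +80 mm, height 14 mm. The end stop is 41 mm wide, 12 mm thick, its top at height 40 mm. The brass follower faces it (30 mm wide, top at height 38 mm), its face at magazine x = 76 mm minus the follower joint's value. The stones go between them.
- slot (a point): Where the handle's stem starts, on the centre line of the steel gate plate (magazine x = 0, height 43 mm). The gate (|y| to 32 mm, top 49 mm, never ahead of magazine x = 28 mm) has an L-shaped slot for the 10 mm stem: straight along x at y = 0 with 1.5 mm play each side, and at its rear (-x) end a side notch towards +y, 15 mm wide along x.
- follower (a joint): Travel of follower and handle along the magazine's -x, m: 0 = forward, grows as pulled back (0.080 at most). Spring: 4 N at 0, plus 80 N/m; moving mass 0.28 kg, it snaps if let go. The gate is adjustable, its setting not measured: the stem meets a rubber buffer (about 10 N/mm; over 22 N is forcing it) anywhere from 0.046 to 0.070. With two stones tight at the end stop it reads 0.028.
- side (a joint): Sideways travel of the handle along the magazine's +y, m: 0 = in the straight slot, 0.014 = fully in the notch; no spring, about 1 N friction. It can go sideways only within the last 5 mm before the buffer; once in the notch, the stem comes to rest on the square steel lip 5 mm forward of first touching the buffer, and the follower's spring keeps it there.
- handle: Black plastic handle block on a 10 mm steel stem, riding on the follower: 18 mm along the magazine's x, 24 mm along its y, from 70 to 100 mm above the magazine's underside. Origin: on the stem's axis, at the level of the magazine's underside; axes parallel to the magazine's. At follower = 0 and side = 0 it coincides with the magazine's origin.
- handle_grip (a point): Point to grasp on the handle: on its axis, 88 mm above the bench.
- stone_a: Full-length flat dressing stone, grey block 16 mm (x) x 30 mm (y) x 60 mm (z), 70 g, standing upright on the wooden board. Origin: centre of its underside. In the track its 16 mm runs along the track.
- stone_b: The second full-length flat dressing stone, the same as stone_a; the two are interchangeable.
- board: Wooden board 150 x 210 x 12 mm lying on the bench, fixed, on which the stones stand about 66 mm apart along its x and 110 mm along its y. Origin: centre of its underside.
- stub: Worn stub of a dressing stone, the same 16 x 30 mm section but only 26 mm tall, on the board; leave it. Origin: centre of its underside.
- round_stone: Round stone, 26 mm in diameter, 60 mm tall, upright on the board; leave it. Origin: centre of its underside.
- tumbler: Glass tumbler 72 mm wide, 100 mm tall, near the far edge; leave it. Origin: centre of its underside.
- jar: Closed jar 60 mm wide, 75 mm tall, near the far edge on the right; leave it. Origin: centre of its underside.
- brush: Brush lying on the bench near the robot; leave it.
- wrench: Wrench lying far left; leave it.
- screwdriver: Screwdriver lying far right; leave it.

How it is judged:
By the outcome, as a careful person would: the job done as asked, in the order asked, and still so for the second after the job is handed in, with the robot touching nothing.
It also fails if it takes over 72 s, if anything falls off the work surface, if the arm or the gripper's body presses on something with over 40 N, if the wrist force passes 120 N, or if a joint passes its speed limit or range.

### The arm

A 7-joint arm with a two-finger parallel gripper is mounted at the origin on the work surface. World frame = base frame: x ahead of the robot, y to its left, z up, the work surface at z = 0. Lengths are in m, angles in degrees, forces in N, time in s.
With the tool pointing down it reaches from about 0.4 to 0.85 m from the base axis. Payload 4.5 kg.
Tool frame: the origin (TCP) lies where the fingers leave the gripper's body, on its centre line; the fingertips stand 73 mm ahead of it and the grasp point (between the pads) lies 54 mm ahead of it; z points along the fingers, y is the line along which they close (so a half turn about z gives the same grasp; the last joint's range is limited). The gripper opens to 85 mm and grips with 20 to 120 N. Pads are 22 mm wide; open, the fingers measure 114 mm over their backs; the gripper's body (76 mm by 85 mm) begins 54 mm behind the grasp point. The pads swing forward as they close: fully open they stand 13 mm farther back than shut.
Start: joints at [73.27, 39.483, -11.15, 89.685, 9.013, 51.709, -12.324], TCP at [0.2, -0.592, 0.304] pointing down, gripper open.
Joint ranges: [-172.22, 172.22], [-26.19, 119.32], [-84.43, 86.54], [7.71, 146.69], [-57.33, 237.33], [2.42, 119.75], [-152.13, 152.13]. Speed limits (degrees/s): [147.25, 147.25, 180, 180, 180, 180, 180].

### API

Orientations are given as [roll, pitch, yaw] about the fixed x, y, z axes, in that order (R = Rz(yaw) Ry(pitch) Rx(roll)).
In Python, from station import r, optics, close_job gives the robot as it stands.
- The arm moves only by the shell command python3 -m jog 'ROWS' [OPENING]. ROWS is JSON, a list that holds one entry, the list of rows, each a list of 4 numbers: the shift along the world's x, y, z each as a share of 0.2 m, from -1 to 1, then the turn about the world's z as a share of 0.08 rad, from -1 to 1. A call has 1 to 12 rows; each row shifts and turns the commanded pose from where the row before left it; what a row does not reach is not made up. A row lasts 1/8 s, in which the tool goes at most 62.5 mm and 10.7 degrees, less where a joint would pass 70% of its speed; a pose out of reach is approached as far as the arm can. A call with a number of a shift or a turn outside -1 to 1 is refused whole. A call with a gripper value outside its range is refused whole. OPENING is the closure, from -1 (fully open) to 1 (shut), set as the call begins (- or left out, the last holds). The fingers move at their own pace and stop on an object; the grip force is fixed at half the most. Time passes only in rows, so rows that do not move let the fingers close. It gives the time, the measured TCP pose, the force, the opening and the grip force at its end, in the units of the state.
- r.get_obs(): the state, without advancing time (a new reading comes with each control period).
- optics.get_image(name): name is "side" or "top"; returns a dict with "frame" (384x512x3 uint8, red, green, blue), "intrinsics" (3x3 intrinsics, pixels), "origin" and "attitude" of the camera in the world. Camera axes: x right, y down, z forward; pixel columns grow to the right and rows downward; lengths in m; the calibration is good to about 2 mm. A picture is of the moment at which its call begins. There is no depth.
- close_job(): hands the job in; it is judged then, once.
The state is a dict: "clock": time; "joint_pos": joint angles; "qd": joint speeds; "joint_torque": joint torques, N m; "position": TCP position; "ee_rot": TCP orientation; "force": force on the tool from outside, world axes, zero at the start; "ft_torque": the same for the moment, N m; "finger_gap": finger opening in m; "grasp_force": force on a finger pad.
Only numpy, scipy, OpenCV 4.12 (cv2) and the standard library are available. Lean on these libraries where they do the work, as an engineer would, in place of code of your own. Each camera call takes 0.05 s, during which the arm holds its last target. There are 200 camera calls.

## Working session

There is one attempt and no reset: what is moved stays moved. The work goes in short steps, Python scripts to look and compute and a shell command to move; the robot and the scene stay as the last step left them, time stands still between calls to the robot, and variables do not carry over. Pictures are saved under pics/ and viewed, at most 10 in all, crops included, and the job is handed in when it is done.

```bash
ls; mkdir -p pics; python3 - <<'E'
from station import r, optics
import cv2,numpy as np
o=r.get_obs();print(o)
for n in("top","side"):
    d=optics.get_image(n);cv2.imwrite(f"pics/{n}0.png",cv2.resize(d["frame"][:,:,::-1],(800,600),interpolation=cv2.INTER_CUBIC))
    cv2.imwrite(f"{n}0raw.png",d["frame"][:,:,::-1]);print(n,d["intrinsics"],d["origin"],d["attitude"])
E
```

```text
pics
{'clock': 0.0, 'joint_pos': array([ 73.27002554,  39.53349547, -11.14482361,  89.74653836,
         9.0122899 ,  51.70883919, -12.32525932]), 'qd': array([ 0.02014383, -0.02399602, -0.05166762, -0.05025868, -0.09456189,
       -0.01744598, -0.06586847]), 'joint_torque': array([ 1.80235024e-04, -5.39605844e+01, -1.26640923e+00, -1.58543855e+01,
        9.04059591e-03,  9.61571408e-03, -1.69072973e-05]), 'position': array([ 0.19983096, -0.59163719,  0.30307276]), 'ee_rot': array([-1.79893244e+02,  7.48452544e-03,  1.86704651e+01]), 'force': array([-0.74138681,  0.33711749, -0.08356987]), 'ft_torque': array([ 0.04778794,  0.05021614, -0.03889858]), 'grasp_force': 0.0, 'finger_gap': 0.08511693334509779}
top [[464.86866243   0.         254.28964231]
 [  0.         464.86866243 187.16805005]
 [  0.           0.           1.        ]] [0.51078756 0.01198017 1.42106134] [-176.9276446     0.18383902  -90.52100112]
side [[404.71561759   0.         251.33363936]
 [  0.         404.71561759 178.14405025]
 [  0.           0.           1.        ]] [0.24302273 0.88373407 0.75918723] [-1.24427036e+02  7.72442661e-02 -1.58467157e+02]
```

View pics/top0.png

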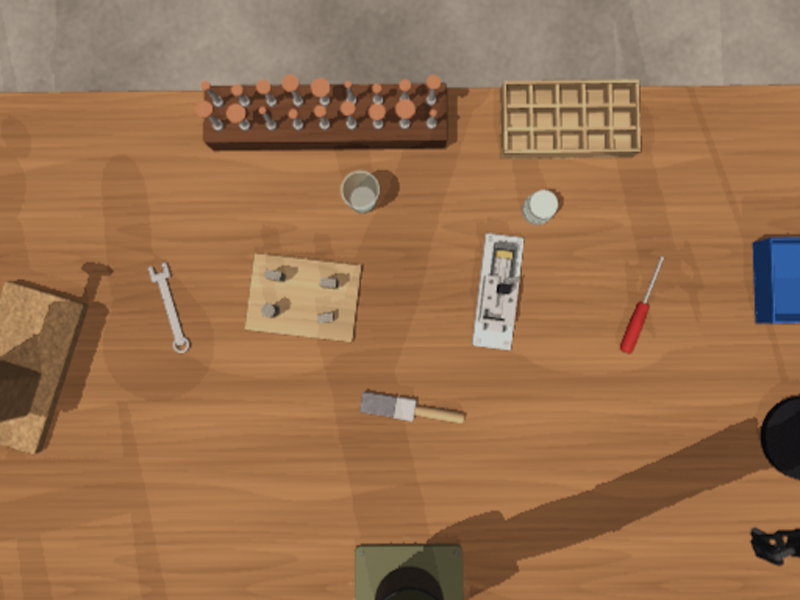

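View pics/side0.png

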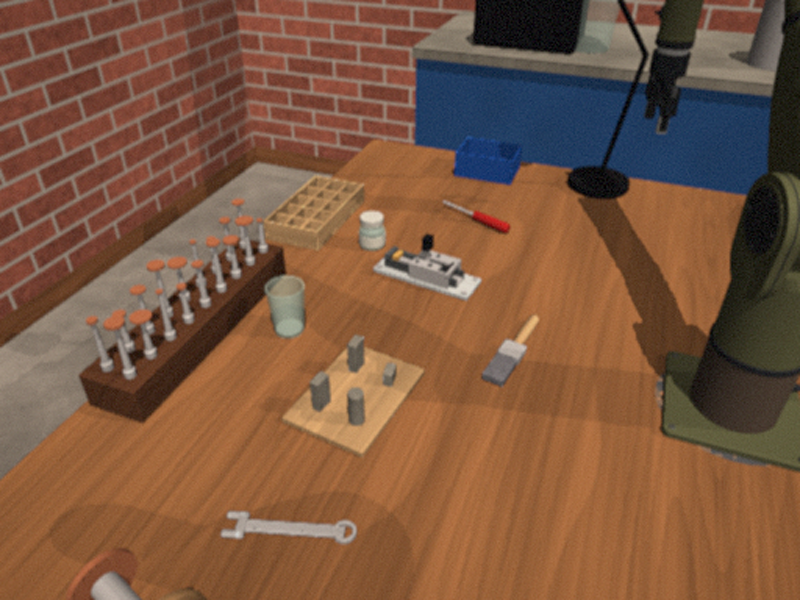

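The top view shows the magazine at (498,292) with its end stop at the far end, and the board at (305,297). The side view shows the two tall flat stones as the far pair, at top (275,275) and (330,282). The stub is at (326,316) and the round stone at (270,311). I'll enlarge these areas.

```bash
python3 - <<'E'
import cv2,numpy as np
t=cv2.imread("top0raw.png");s=cv2.imread("side0raw.png")
def crop(im,x,y,w,h,k):
    c=cv2.resize(im[y:y+h,x:x+w],None,fx=k,fy=k,interpolation=cv2.INTER_CUBIC)
    for i in range(0,w,10): cv2.line(c,(i*k,0),(i*k,4 if i%50 else 12),(0,255,255),1)
    for i in range(0,h,10): cv2.line(c,(0,i*k),(4,i*k),(0,255,255),1)
    return c
a=np.full((600,800,3),0,np.uint8)
def put(c,x,y): a[y:y+c.shape[0],x:x+c.shape[1]]=c
put(crop(t,155,160,80,60,6),0,0)      # top board k6 480x360
put(crop(t,295,145,50,85,6),490,0)    # top mag 300x510
put(crop(s,180,210,95,80,3),0,362)  # side board 285x240
cv2.imwrite("pics/c1.png",a)
cv2.imwrite("pics/c2.png",np.vstack([crop(s,235,145,80,45,8)[:360,:640],]))
E
```

```text
Traceback (most recent call last):
ValueError: could not broadcast input array from shape (240,285,3) into shape (238,285,3)
```

```bash
python3 - <<'E'
import cv2,numpy as np
t=cv2.imread("top0raw.png");s=cv2.imread("side0raw.png")
def crop(im,x,y,w,h,k):
    c=cv2.resize(im[y:y+h,x:x+w],None,fx=k,fy=k,interpolation=cv2.INTER_CUBIC)
    for i in range(0,w,10): cv2.line(c,(i*k,0),(i*k,4 if i%50 else 12),(0,255,255),1)
    for i in range(0,h,10): cv2.line(c,(0,i*k),(4,i*k),(0,255,255),1)
    return c
a=np.full((600,800,3),0,np.uint8)
def put(c,x,y): a[y:y+c.shape[0],x:x+c.shape[1]]=c
put(crop(t,155,160,80,60,6),0,0)
put(crop(t,295,145,50,85,6),490,0)
put(crop(s,180,210,95,79,3),0,362)
cv2.imwrite("pics/c1.png",a)
b=np.zeros((600,800,3),np.uint8); b[:360,:640]=crop(s,235,145,80,45,8)
cv2.imwrite("pics/c2.png",b[:360,:640])
E
```

```text
(no output)
```

View pics/c1.png

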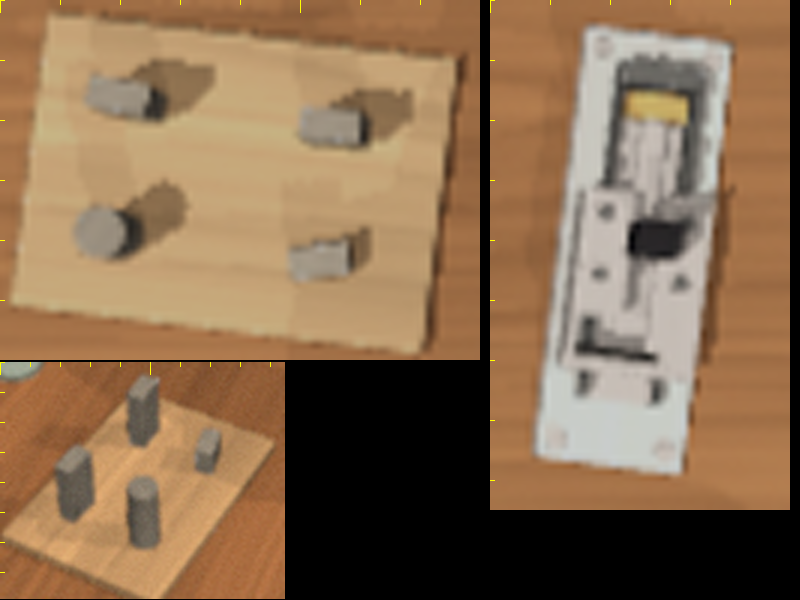

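View pics/c2.png

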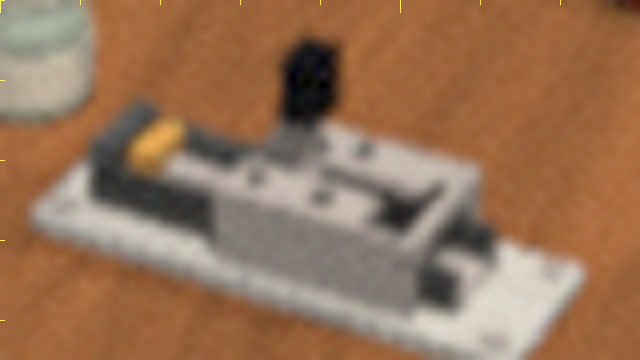

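The crop shows the base corners at about (585,27), (731,45), (682,472) and (537,455), and the handle top at (655,238). The stone tops are near (119,96) and (331,126). Now I'll compute positions.

```bash
cat >h.py <<'E'
import numpy as np,cv2
from scipy.spatial.transform import Rotation as R
C={"top":(464.86866243,254.28964231,187.16805005,[0.51078756,0.01198017,1.42106134],[-176.9276446,0.18383902,-90.52100112]),
"side":(404.71561759,251.33363936,178.14405025,[0.24302273,0.88373407,0.75918723],[-1.24427036e+02,7.72442661e-02,-1.58467157e+02])}
def ray(n,u,v,z):
    f,cx,cy,o,a=C[n];d=R.from_euler('xyz',a,degrees=True).apply([(u-cx)/f,(v-cy)/f,1]);o=np.array(o);return o+d*(z-o[2])/d[2]
def proj(n,p):
    f,cx,cy,o,a=C[n];q=R.from_euler('xyz',a,degrees=True).inv().apply(np.array(p)-o);return np.array([f*q[...,0]/q[...,2]+cx,f*q[...,1]/q[...,2]+cy])
E
python3 - <<'E'
from h import *
np.set_printoptions(precision=4,suppress=True)
o=-.5+.5/6  # cubic resize pixel-centre offset
T=lambda x,y,ox,oy,k,z,n="top":ray(n,ox+(x+.5)/k-.5,oy+(y+.5)/k-.5,z)
m=[T(x-490,y,295,145,6,.01) for x,y in((585,27),(731,45),(682,472),(537,455))]
m=np.array(m);print(m)
c=m.mean(0);fx=(m[0]+m[1]-m[2]-m[3])/2;wy=(m[0]+m[3]-m[1]-m[2])/2
print("mag",c,np.linalg.norm(fx),np.linalg.norm(wy),np.degrees(np.arctan2(fx[1],fx[0])),np.degrees(np.arctan2(-wy[0],wy[1])))
print("handle",T(655-490,238,295,145,6,.1))
h=[T(x,y,235,145,8,.1,"side") for x,y in((311,48),)];print("handle side",h)
ms=np.array([T(x,y,235,145,8,.01,"side") for x,y in((30,215),(585,265))]);print("mag side corners far+y?, near",ms)
b=np.array([T(x,y,155,160,6,.012) for x,y in((50,13),(460,55),(425,353),(12,303))]);
print("board",b.mean(0),np.degrees(np.arctan2(*(b[0]+b[1]-b[2]-b[3])[[1,0]])),np.linalg.norm((b[0]+b[1]-b[2]-b[3])/2),np.linalg.norm((b[0]+b[3]-b[1]-b[2])/2))
# segment stones
t=cv2.imread("top0raw.png")[160:220,155:235];g=cv2.resize(t,None,fx=6,fy=6,interpolation=cv2.INTER_CUBIC)
hsv=cv2.cvtColor(g,cv2.COLOR_BGR2HSV);mk=((hsv[...,1]<75)&(hsv[...,2]>95)).astype(np.uint8)
for ct in cv2.findContours(mk,cv2.RETR_EXTERNAL,cv2.CHAIN_APPROX_NONE)[0]:
    if cv2.contourArea(ct)>600:
        (x,y),wh,an=cv2.minAreaRect(ct);print((x,y),wh,an,"z.072",T(x,y,155,160,6,.072))
for nm,x,y in(("A",75,455),("B",144,382)):print(nm,"side",T(x,y-362,180,210,3,.072,"side"))
E
```

```text
[[ 0.7014 -0.1565  0.01  ]
 [ 0.6915 -0.2306  0.01  ]
 [ 0.4752 -0.2019  0.01  ]
 [ 0.4844 -0.1289  0.01  ]]
mag [ 0.5881 -0.1795  0.01  ] 0.21841913827983672 0.07412950037706462 -7.399325268124788 -7.410907983512195
handle [ 0.5883 -0.1774  0.1   ]
handle side [array([ 0.5883, -0.1815,  0.1   ])]
mag side corners far+y?, near [[ 0.7004 -0.1537  0.01  ]
 [ 0.4741 -0.2026  0.01  ]]
board [0.5805 0.1988 0.012 ] -7.203783824822546 0.14994065626382533 0.20975811644514752
(318.5, 259.9999694824219) (37.193817138671875, 62.6496696472168) 81.8698959350586 z.072 [0.5387 0.1514 0.072 ]
(99.12944030761719, 231.68783569335938) (52.22408676147461, 49.516700744628906) 4.085616588592529 z.072 [0.5534 0.2575 0.072 ]
(328.85162353515625, 124.96759033203125) (62.022525787353516, 37.702903747558594) 2.8624050617218018 z.072 [0.6041 0.1461 0.072 ]
(117.24855041503906, 96.3843994140625) (63.8640251159668, 35.809471130371094) 8.746161460876465 z.072 [0.619  0.2488 0.072 ]
A side [0.6189 0.2454 0.072 ]
B side [0.6046 0.1402 0.072 ]
```

```bash
python3 -m jog '[[[0.162,0.172,0,-0.474],[0.162,0.172,0,-0.474],[0.162,0.172,0,-0.474],[0.162,0.172,0,-0.474],[0.162,0.172,0,-0.474],[0.162,0.172,0,-0.474],[0.162,0.172,0,-0.474],[0.162,0.172,0,-0.474],[0.162,0.172,0,-0.474],[0.162,0.172,0,-0.474],[0.162,0.172,0,-0.474],[0.162,0.172,0,-0.474]]]' -1; python3 -m jog '[[[0,0,0,0],[0,0,0,0]]]'
```

```text
clock: 1.6
position: [0.5896, -0.178, 0.3035]
ee_rot: [180.0, 0.1, -7.5]
force: [0.9, 0.0, -0.2]
finger_gap: 0.0856
grasp_force: 0.0
clock: 1.85
position: [0.5882, -0.1797, 0.3034]
ee_rot: [180.0, 0.1, -7.4]
force: [-0.4, -1.1, 0.5]
finger_gap: 0.0854
grasp_force: 0.0
```

```bash
python3 -m jog '[[[0,0.005,-0.2,0],[0,0,-0.2,0],[0,0,-0.2,0],[0,0,-0.15,0],[0,0,-0.05,0],[0,0,0,0]]]'; python3 - <<'E'
from station import optics
import cv2,numpy as np
a=optics.get_image("top")["frame"][130:240,270:370,::-1];b=optics.get_image("side")["frame"][90:200,210:320,::-1]
f=lambda c:cv2.resize(c,(400,440),interpolation=cv2.INTER_CUBIC)
cv2.imwrite("pics/g1.png",np.hstack([f(a),f(b)]))
E
```

```text
clock: 2.6
position: [0.5884, -0.1794, 0.144]
ee_rot: [180.0, 0.0, -7.5]
force: [-0.0, 0.5, 0.3]
finger_gap: 0.0854
grasp_force: 0.0
```

View pics/g1.png

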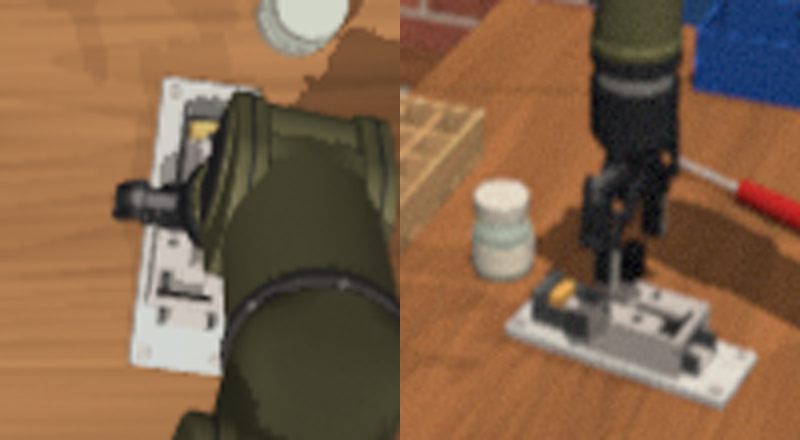

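The fingers straddle the black handle (left finger at (150,200) in the top half). I'll close now.

```bash
python3 -m jog '[[[0,0,0,0],[0,0,0,0],[0,0,0,0],[0,0,0,0],[0,0,0,0],[0,0,0,0],[0,0,0,0],[0,0,0,0]]]' 1
```

```text
clock: 3.7
position: [0.589, -0.1784, 0.1443]
ee_rot: [180.0, -0.0, -7.4]
force: [-0.5, 0.7, 5.3]
finger_gap: 0.023
grasp_force: 58.8
```

```bash
python3 -m jog '[[[-0.0248,0.0032,0,0],[-0.0496,0.0064,0,0],[-0.0496,0.0064,0,0],[-0.0496,0.0064,0,0],[-0.0248,0.0032,0,0],[0,0,0,0],[0,0,0,0]]]'
```

```text
clock: 4.58
position: [0.552, -0.1733, 0.1444]
ee_rot: [180.0, -0.4, -7.4]
force: [6.9, -0.7, -1.2]
finger_gap: 0.0229
grasp_force: 58.9
```

```bash
python3 -m jog '[[[-0.0099,0.0013,0,0],[-0.0099,0.0013,0,0],[-0.0099,0.0013,0,0],[0,0,0,0]]]';python3 -m jog '[[[-0.0099,0.0013,0,0],[0,0,0,0],[0,0,0,0]]]'; python3 -m jog '[[[-0.0099,0.0013,0,0],[0,0,0,0],[0,0,0,0]]]'
```

```text
clock: 5.08
position: [0.5464, -0.1725, 0.1444]
ee_rot: [-180.0, -0.4, -7.4]
force: [7.7, -0.3, -1.3]
finger_gap: 0.0232
grasp_force: 58.8
clock: 5.45
position: [0.5446, -0.1723, 0.1444]
ee_rot: [180.0, -0.5, -7.4]
force: [7.7, -1.3, -1.3]
finger_gap: 0.0232
grasp_force: 58.8
clock: 5.82
position: [0.5427, -0.1721, 0.1444]
ee_rot: [180.0, -0.5, -7.4]
force: [7.5, -1.4, -0.9]
finger_gap: 0.0231
grasp_force: 58.8
```

```bash
python3 -m jog '[[[-0.0099,0.0013,0,0],[0,0,0,0],[0,0,0,0]]]';python3 -m jog '[[[-0.0099,0.0013,0,0],[0,0,0,0],[0,0,0,0]]]'
```

```text
clock: 6.2
position: [0.5415, -0.1718, 0.1444]
ee_rot: [180.0, -0.6, -7.4]
force: [9.5, 0.2, -2.2]
finger_gap: 0.023
grasp_force: 59.0
clock: 6.58
position: [0.5411, -0.1718, 0.1444]
ee_rot: [180.0, -0.8, -7.4]
force: [12.6, -1.5, -6.8]
finger_gap: 0.0228
grasp_force: 59.1
```

Force rises while position stalls at x≈0.5415, so that is the buffer, at travel of about 0.047 m. I'll back off about 2 mm from it and go sideways into the notch.

```bash
python3 -m jog '[[[0.0124,-0.0016,0,0],[0.0099,-0.0013,0,0],[0,0,0,0],[0,0,0,0]]]';python3 -m jog '[[[0.0019,0.0149,0,0],[0.0019,0.0149,0,0],[0.0019,0.0149,0,0],[0,0,0,0],[0,0,0,0]]]';python3 -m jog '[[[0.0019,0.0149,0,0],[0.0019,0.0149,0,0],[0,0,0,0],[0,0,0,0]]]'
```

```text
clock: 7.08
position: [0.5435, -0.1721, 0.1444]
ee_rot: [180.0, -0.5, -7.4]
force: [8.1, -1.8, -1.5]
finger_gap: 0.023
grasp_force: 59.8
clock: 7.7
position: [0.5445, -0.1633, 0.1444]
ee_rot: [180.0, -0.5, -7.4]
force: [8.5, -0.6, -1.8]
finger_gap: 0.0231
grasp_force: 59.8
clock: 8.2
position: [0.545, -0.159, 0.1444]
ee_rot: [179.9, -0.5, -7.4]
force: [7.5, -3.9, -3.3]
finger_gap: 0.023
grasp_force: 59.8
```

```bash
python3 -m jog '[[[0.0074,-0.001,0,0],[0.0074,-0.001,0,0],[0.005,-0.001,0,0],[0,0,0,0],[0,0,0,0]]]';python3 -m jog '[[[0.005,-0.001,0,0],[0.005,-0.001,0,0],[0,0,0,0],[0,0,0,0]]]'
```

```text
clock: 8.82
position: [0.5486, -0.1595, 0.1444]
ee_rot: [179.9, -0.4, -7.4]
force: [6.0, -4.4, -1.4]
finger_gap: 0.0232
grasp_force: 60.0
clock: 9.32
position: [0.549, -0.1595, 0.1444]
ee_rot: [179.9, -0.2, -7.5]
force: [4.1, -3.2, 1.9]
finger_gap: 0.023
grasp_force: 60.4
```

```bash
python3 -m jog '[[[0.006,-0.001,0,0],[0,0,0,0],[0,0,0,0]]]';python3 -m jog '[[[0,0,0,0],[0,0,0,0],[0,0,0,0],[0,0,0,0],[0,0,0,0],[0,0,0,0]]]' -1; python3 -m jog '[[[0,0,0.1,0],[0,0,0.25,0],[0,0,0.3,0],[0,0,0.2,0],[0,0,0,0]]]'
```

```text
clock: 9.7
position: [0.5492, -0.1595, 0.1443]
ee_rot: [179.9, -0.1, -7.5]
force: [2.0, -3.7, 3.6]
finger_gap: 0.0235
grasp_force: 60.8
clock: 10.45
position: [0.5488, -0.1583, 0.1439]
ee_rot: [180.0, 0.0, -7.4]
force: [-0.5, 0.3, 0.4]
finger_gap: 0.0856
grasp_force: 0.0
clock: 11.08
position: [0.5504, -0.1588, 0.3174]
ee_rot: [180.0, -0.4, -7.4]
force: [0.7, -0.7, 0.0]
finger_gap: 0.0851
grasp_force: 0.0
```

```bash
python3 -m jog '[[[0.0394,0.216,-0.05,0.15],[0.0394,0.216,-0.05,0.15],[0.0394,0.216,-0.05,0.15],[0.0394,0.216,-0.05,0.15],[0.0394,0.216,-0.05,0.15],[0.0394,0.216,-0.05,0.15],[0.0394,0.216,-0.05,0.15],[0,0,0,0],[0,0,0,0]]]'; python3 - <<'E'
from station import optics
import cv2,numpy as np
t=optics.get_image("top")["frame"][:,:,::-1];s=optics.get_image("side")["frame"][:,:,::-1]
cv2.imwrite("t2.png",t);cv2.imwrite("s2.png",s)
f=lambda c:cv2.resize(c,(400,440),interpolation=cv2.INTER_CUBIC)
m=t[145:230,295:345];m=cv2.resize(m,(259,440),interpolation=cv2.INTER_CUBIC)
b=cv2.resize(s[170:290,160:280],(440,440),interpolation=cv2.INTER_CUBIC)
cv2.imwrite("pics/g2.png",np.hstack([m,b]))
E
```

```text
clock: 12.2
position: [0.6033, 0.1431, 0.2427]
ee_rot: [179.9, 0.1, -2.6]
force: [0.2, -1.9, 0.5]
finger_gap: 0.0855
grasp_force: 0.0
```

View pics/g2.png

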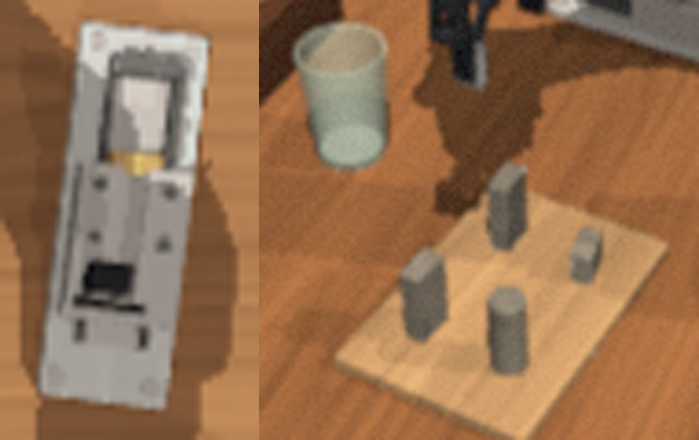

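The handle is latched at (107,277), the follower is back at (137,160), and the stones are unchanged. Next I'll pick stone B.

```bash
python3 -m jog '[[[0.003,0.005,-0.2,0],[0,0,-0.2,0],[0,0,-0.16,0],[0,0,-0.08,0],[0,0,0,0],[0,0,0,0]]]'; python3 -m jog '[[[0,0,0,0],[0,0,0,0],[0,0,0,0],[0,0,0,0],[0,0,0,0],[0,0,0,0],[0,0,0,0],[0,0,0,0]]]' 1
```

```text
clock: 13.05
position: [0.6055, 0.1449, 0.1172]
ee_rot: [-180.0, -0.1, -2.6]
force: [-0.6, 0.5, 0.2]
finger_gap: 0.0852
grasp_force: 0.0
clock: 14.05
position: [0.6049, 0.1453, 0.1165]
ee_rot: [-180.0, -0.0, -2.6]
force: [-0.7, -0.2, 4.5]
finger_gap: 0.0289
grasp_force: 59.2
```

```bash
python3 -m jog '[[[0,0,0.03,0],[0,0,0.1,0],[0,0,0.2,0],[0,0,0.2,0],[0,0,0.1,0],[0,0,0,0]]]'; python3 -m jog '[[[0.0328,-0.208,0,-0.131],[0.0328,-0.208,0,-0.131],[0.0328,-0.208,0,-0.131],[0.0328,-0.208,0,-0.131],[0.0328,-0.208,0,-0.131],[0.0328,-0.208,0,-0.131],[0.0328,-0.208,0,-0.131],[0.0328,-0.208,0,-0.131],[0,0,0,0],[0,0,0,0],[0,0,0,0]]]'
```

```text
clock: 14.8
position: [0.6057, 0.1453, 0.2446]
ee_rot: [-179.9, -0.3, -2.6]
force: [0.1, -0.2, -2.1]
finger_gap: 0.0288
grasp_force: 59.3
clock: 16.18
position: [0.657, -0.1856, 0.2414]
ee_rot: [-179.9, 0.1, -7.3]
force: [1.0, -0.0, -0.6]
finger_gap: 0.0292
grasp_force: 59.5
```

```bash
python3 -m jog '[[[0.002,-0.01,-0.15,0],[0,0,-0.15,0],[0,0,-0.1,0],[0,0,-0.05,0],[0,0,0,0],[0,0,0,0],[0,0,0,0]]]'; python3 - <<'E'
from station import optics,r
import cv2,numpy as np
o=r.get_obs();print(o["position"],o["ee_rot"])
t=optics.get_image("top")["frame"][:,:,::-1];s=optics.get_image("side")["frame"][:,:,::-1]
cv2.imwrite("t3.png",t);cv2.imwrite("s3.png",s)
b=cv2.resize(s[115:195,230:320],(540,480),interpolation=cv2.INTER_CUBIC)
m=cv2.resize(t[145:225,300:340],(240,480),interpolation=cv2.INTER_CUBIC)
cv2.imwrite("pics/g3.png",np.hstack([m,b]))
E
```

```text
clock: 17.05
position: [0.6581, -0.1899, 0.153]
ee_rot: [180.0, -0.1, -7.4]
force: [0.2, -0.1, -0.3]
finger_gap: 0.0291
grasp_force: 59.4
[ 0.65807932 -0.18986928  0.1530038 ] [ 1.79982152e+02 -1.11237036e-01 -7.40091602e+00]
```

View pics/g3.png

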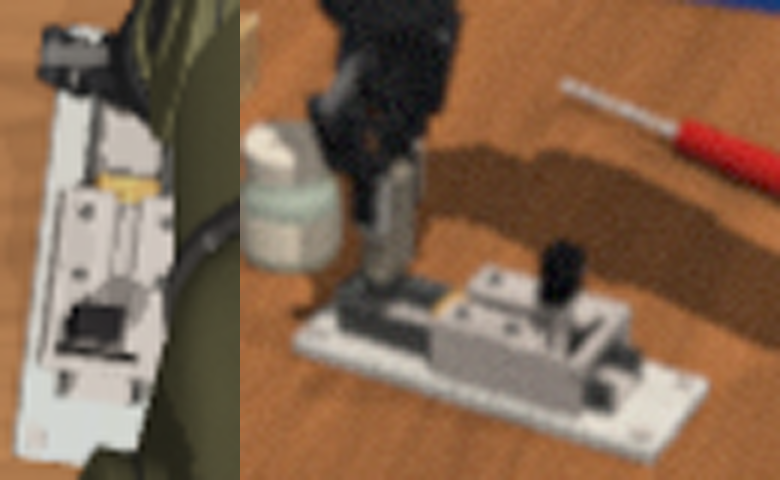

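The stone hangs above the track near the end stop (side crop, foot at (385,280)), but about 2 mm too far in -y and close to the stop. I'll correct and lower slowly.

```bash
python3 -m jog '[[[-0.0155,0.012,0,0],[0,0,-0.03,0],[0,0,0,0],[0,0,0,0],[0,0,0,0]]]';  python3 -m jog '[[[0,0,0,0]]]'; python3 -m jog '[[[0,0,0,0]]]'
```

```text
clock: 17.77
position: [0.6545, -0.1874, 0.146]
ee_rot: [180.0, -0.0, -7.4]
force: [-0.0, 0.6, -0.6]
finger_gap: 0.0292
grasp_force: 59.4
clock: 17.9
position: [0.6545, -0.1873, 0.146]
ee_rot: [180.0, -0.0, -7.4]
force: [-0.2, -0.1, -1.6]
finger_gap: 0.0291
grasp_force: 59.4
clock: 18.02
position: [0.6545, -0.1873, 0.146]
ee_rot: [180.0, -0.0, -7.4]
force: [0.5, -0.2, -1.1]
finger_gap: 0.029
grasp_force: 59.4
```

```bash
python3 -m jog '[[[0,0,-0.025,0],[0,0,-0.015,0],[0,0,0,0]]]';  python3 -m jog '[[[0,0,-0.015,0],[0,0,-0.015,0],[0,0,0,0]]]'; python3 -m jog '[[[0,0,-0.015,0],[0,0,-0.01,0],[0,0,0,0]]]'
```

```text
clock: 18.4
position: [0.6541, -0.1872, 0.1373]
ee_rot: [-180.0, 0.1, -7.4]
force: [0.2, 0.2, -1.2]
finger_gap: 0.0289
grasp_force: 59.4
clock: 18.77
position: [0.6542, -0.1873, 0.1316]
ee_rot: [180.0, 0.0, -7.4]
force: [-0.4, -0.3, -1.1]
finger_gap: 0.0291
grasp_force: 59.4
clock: 19.15
position: [0.6543, -0.1873, 0.1267]
ee_rot: [180.0, 0.0, -7.4]
force: [0.2, -0.6, -1.0]
finger_gap: 0.0291
grasp_force: 59.4
```

```bash
python3 -m jog '[[[0,0,-0.015,0],[0,0,-0.01,0],[0,0,0,0]]]';  python3 -m jog '[[[0,0,-0.005,0],[0,0,-0.005,0],[0,0,0,0]]]'; python3 -m jog '[[[0,0,-0.005,0],[0,0,0,0]]]'
```

```text
clock: 19.52
position: [0.6542, -0.1873, 0.1216]
ee_rot: [180.0, 0.0, -7.4]
force: [0.3, -1.0, -1.7]
finger_gap: 0.0295
grasp_force: 59.4
clock: 19.9
position: [0.6544, -0.1873, 0.1198]
ee_rot: [180.0, 0.0, -7.4]
force: [0.1, -0.4, -1.2]
finger_gap: 0.0292
grasp_force: 59.4
clock: 20.15
position: [0.6544, -0.1873, 0.1189]
ee_rot: [180.0, -0.0, -7.4]
force: [0.2, -0.4, -0.5]
finger_gap: 0.0288
grasp_force: 59.4
```

```bash
python3 -m jog '[[[0,0,-0.004,0],[0,0,0,0]]]';  python3 -m jog '[[[0,0,-0.003,0],[0,0,0,0]]]'
```

```text
clock: 20.4
position: [0.6545, -0.1873, 0.1185]
ee_rot: [180.0, -0.0, -7.4]
force: [-1.6, 0.3, 3.3]
finger_gap: 0.0289
grasp_force: 60.0
clock: 20.65
position: [0.6545, -0.1873, 0.1185]
ee_rot: [180.0, -0.0, -7.4]
force: [-2.8, -0.5, 7.5]
finger_gap: 0.0294
grasp_force: 60.5
```

Touchdown is at TCP z = 0.1185, as predicted. I'll release and lift.

```bash
python3 -m jog '[[[0,0,0.005,0],[0,0,0,0]]]';  python3 -m jog '[[[0,0,0,0],[0,0,0,0],[0,0,0,0],[0,0,0,0],[0,0,0,0],[0,0,0,0]]]' -1; python3 -m jog '[[[0,0,0.05,0],[0,0,0.15,0],[0,0,0.25,0],[0,0,0.2,0],[0,0,0,0]]]'
```

```text
clock: 20.9
position: [0.6545, -0.1873, 0.1186]
ee_rot: [180.0, -0.0, -7.4]
force: [0.6, -0.6, 2.2]
finger_gap: 0.0291
grasp_force: 59.7
clock: 21.65
position: [0.6544, -0.1873, 0.1185]
ee_rot: [180.0, -0.0, -7.4]
force: [-0.3, 0.9, 0.1]
finger_gap: 0.0853
grasp_force: 0.0
clock: 22.28
position: [0.6566, -0.188, 0.2535]
ee_rot: [179.9, -0.5, -7.4]
force: [-0.0, -0.3, -0.3]
finger_gap: 0.0854
grasp_force: 0.0
```

```bash
python3 -m jog '[[[-0.0197,0.2417,0,-0.02],[-0.0197,0.2417,0,-0.02],[-0.0197,0.2417,0,-0.02],[-0.0197,0.2417,0,-0.02],[-0.0197,0.2417,0,-0.02],[-0.0197,0.2417,0,-0.02],[-0.0197,0.2417,0,-0.02],[-0.0197,0.2417,0,-0.02],[-0.0197,0.2417,0,-0.02],[0,0,0,0],[0,0,0,0],[0,0,0,0]]]'; python3 - <<'E'
from station import optics,r
import cv2,numpy as np
o=r.get_obs();print(o["position"],o["ee_rot"])
t=optics.get_image("top")["frame"][:,:,::-1];s=optics.get_image("side")["frame"][:,:,::-1]
b=cv2.resize(s[135:195,230:320],(450,300),interpolation=cv2.INTER_CUBIC)
b2=cv2.resize(s[200:290,160:280],(400,300),interpolation=cv2.INTER_CUBIC)[:, :450]
b2=cv2.copyMakeBorder(b2,0,0,0,50,0)
m=cv2.resize(t[145:225,295:345],(350,600),interpolation=cv2.INTER_CUBIC)
cv2.imwrite("pics/g4.png",np.hstack([m,np.vstack([b,b2])]))
E
```

```text
clock: 23.78
position: [0.6193, 0.2455, 0.2483]
ee_rot: [179.9, -0.0, -8.4]
force: [-1.0, -1.5, -0.1]
finger_gap: 0.0852
grasp_force: 0.0
[0.61933381 0.24546008 0.24833631] [ 1.79893650e+02 -2.84103133e-03 -8.37983046e+00]
```

View pics/g4.png

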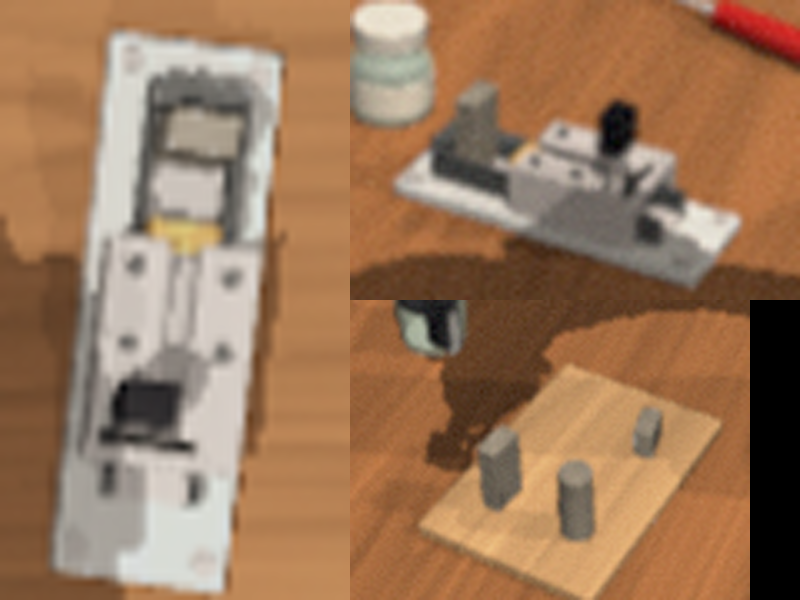

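Stone 1 stands upright near the stop (top crop (203,132)) with clear floor to the follower at (183,232). Stone A is still on the board. Pick it.

```bash
python3 -m jog '[[[0,0.004,-0.2,0],[0,0,-0.2,0],[0,0,-0.16,0],[0,0,-0.095,0],[0,0,0,0],[0,0,0,0]]]'; python3 -m jog '[[[0,0,0,0],[0,0,0,0],[0,0,0,0],[0,0,0,0],[0,0,0,0],[0,0,0,0],[0,0,0,0],[0,0,0,0]]]' 1
```

```text
clock: 24.62
position: [0.6199, 0.2487, 0.1189]
ee_rot: [-179.9, -0.1, -8.2]
force: [-0.3, 0.7, 0.2]
finger_gap: 0.0855
grasp_force: 0.0
clock: 25.62
position: [0.6194, 0.2488, 0.1182]
ee_rot: [-180.0, -0.1, -8.2]
force: [-0.3, 0.3, 5.5]
finger_gap: 0.0292
grasp_force: 59.8
```

```bash
python3 -m jog '[[[0,0,0.03,0],[0,0,0.1,0],[0,0,0.2,0],[0,0,0.2,0],[0,0,0.1,0],[0,0,0,0]]]'; python3 -m jog '[[[0.0082,-0.241,0,0.02],[0.0082,-0.241,0,0.02],[0.0082,-0.241,0,0.02],[0.0082,-0.241,0,0.02],[0.0082,-0.241,0,0.02],[0.0082,-0.241,0,0.02],[0.0082,-0.241,0,0.02],[0.0082,-0.241,0,0.02],[0.0082,-0.241,0,0.02],[0,0,0,0],[0,0,0,0],[0,0,0,0]]]'; python3 -m jog '[[[0,0,-0.2,0],[0,0,-0.15,0],[0,0,-0.06,0],[0,0,0,0],[0,0,0,0],[0,0,0,0]]]'
```

```text
clock: 26.38
position: [0.62, 0.2489, 0.2463]
ee_rot: [-179.9, -0.2, -8.2]
force: [-0.2, 0.0, -0.6]
finger_gap: 0.0291
grasp_force: 59.3
clock: 27.88
position: [0.6338, -0.1828, 0.243]
ee_rot: [-179.9, 0.1, -7.2]
force: [-0.2, 0.0, -1.1]
finger_gap: 0.0292
grasp_force: 59.4
clock: 28.62
position: [0.6344, -0.1854, 0.1628]
ee_rot: [180.0, -0.1, -7.4]
force: [-0.0, -0.1, -0.7]
finger_gap: 0.029
grasp_force: 59.4
```

```bash
python3 -m jog '[[[0,0.003,-0.04,0],[0,0,-0.04,0],[0,0,0,0],[0,0,0,0]]]'; python3 - <<'E'
from station import optics,r
import cv2,numpy as np
s=optics.get_image("side")["frame"][:,:,::-1]
cv2.imwrite("pics/g5.png",cv2.resize(s[125:195,235:315],(640,560),interpolation=cv2.INTER_CUBIC))
E
```

```text
clock: 29.12
position: [0.6337, -0.1846, 0.1454]
ee_rot: [180.0, 0.0, -7.4]
force: [0.7, 0.6, -1.6]
finger_gap: 0.0293
grasp_force: 59.4
```

View pics/g5.png

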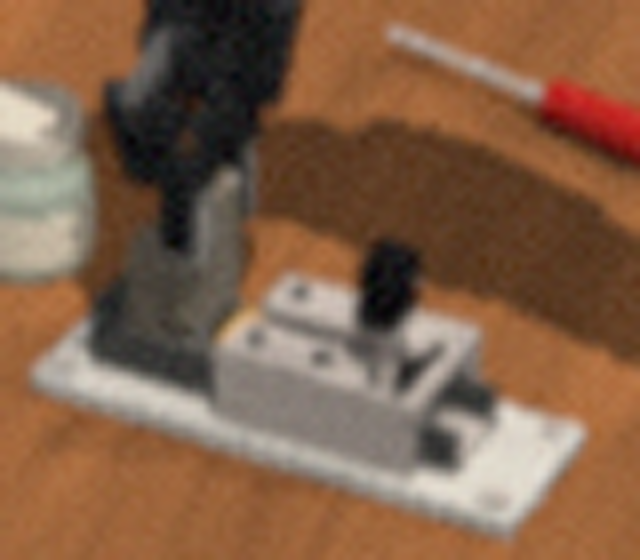

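The second stone (about (215,250)) hangs between stone 1 and the yellow follower with no contact. Lower it.

```bash
python3 -m jog '[[[0,0,-0.025,0],[0,0,-0.015,0],[0,0,0,0]]]';  python3 -m jog '[[[0,0,-0.02,0],[0,0,-0.015,0],[0,0,0,0]]]'; python3 -m jog '[[[0,0,-0.015,0],[0,0,-0.01,0],[0,0,0,0]]]'
```

```text
clock: 29.55
position: [0.6334, -0.1846, 0.1371]
ee_rot: [180.0, 0.0, -7.4]
force: [0.1, 0.3, -0.4]
finger_gap: 0.0289
grasp_force: 59.4
clock: 29.92
position: [0.6335, -0.1845, 0.1301]
ee_rot: [-180.0, 0.0, -7.4]
force: [0.0, 0.2, -0.8]
finger_gap: 0.0291
grasp_force: 59.4
clock: 30.3
position: [0.6335, -0.1846, 0.1253]
ee_rot: [180.0, 0.0, -7.4]
force: [0.2, 0.1, -0.7]
finger_gap: 0.0288
grasp_force: 59.4
```

```bash
python3 -m jog '[[[0,0,-0.01,0],[0,0,0,0]]]';  python3 -m jog '[[[0,0,-0.006,0],[0,0,0,0]]]'; python3 -m jog '[[[0,0,-0.004,0],[0,0,0,0]]]'
```

```text
clock: 30.55
position: [0.6336, -0.1846, 0.1234]
ee_rot: [180.0, 0.0, -7.4]
force: [-0.1, -0.1, 0.5]
finger_gap: 0.0292
grasp_force: 59.4
clock: 30.8
position: [0.6336, -0.1846, 0.1222]
ee_rot: [180.0, 0.0, -7.4]
force: [0.2, 1.0, -1.4]
finger_gap: 0.0288
grasp_force: 59.4
clock: 31.05
position: [0.6337, -0.1846, 0.1215]
ee_rot: [180.0, 0.0, -7.4]
force: [0.3, -0.2, -1.2]
finger_gap: 0.0291
grasp_force: 59.4
```

```bash
python3 -m jog '[[[0,0,-0.004,0],[0,0,0,0]]]';  python3 -m jog '[[[0,0,-0.004,0],[0,0,0,0]]]'
```

```text
clock: 31.3
position: [0.6336, -0.1846, 0.1206]
ee_rot: [180.0, 0.0, -7.4]
force: [0.4, -0.6, -0.9]
finger_gap: 0.0291
grasp_force: 59.4
clock: 31.55
position: [0.6338, -0.1846, 0.1202]
ee_rot: [180.0, -0.0, -7.4]
force: [-1.3, 0.1, 2.4]
finger_gap: 0.0291
grasp_force: 59.8
```

```bash
python3 -m jog '[[[0,0,0,0],[0,0,0,0],[0,0,0,0],[0,0,0,0],[0,0,0,0],[0,0,0,0]]]' -1; python3 -m jog '[[[0,0,0.05,0],[0,0,0.15,0],[0,0,0.2,0],[0,0,0.1,0],[-0.14,0.043,0,0],[-0.14,0.043,0,0],[-0.14,0.043,0,0],[0,0,0,0],[0,0,0,0],[0,0,0,0]]]'; python3 - <<'E'
from station import optics,r
import cv2,numpy as np
t=optics.get_image("side")["frame"][:,:,::-1]
cv2.imwrite("pics/g6.png",cv2.resize(t[125:195,235:315],(640,560),interpolation=cv2.INTER_CUBIC))
E
```

```text
clock: 32.3
position: [0.6337, -0.1846, 0.1199]
ee_rot: [180.0, 0.0, -7.4]
force: [0.6, 0.1, -0.7]
finger_gap: 0.0853
grasp_force: 0.0
clock: 33.55
position: [0.5508, -0.1591, 0.2202]
ee_rot: [180.0, -0.1, -7.4]
force: [0.3, 0.6, -0.2]
finger_gap: 0.0854
grasp_force: 0.0
```

View pics/g6.png

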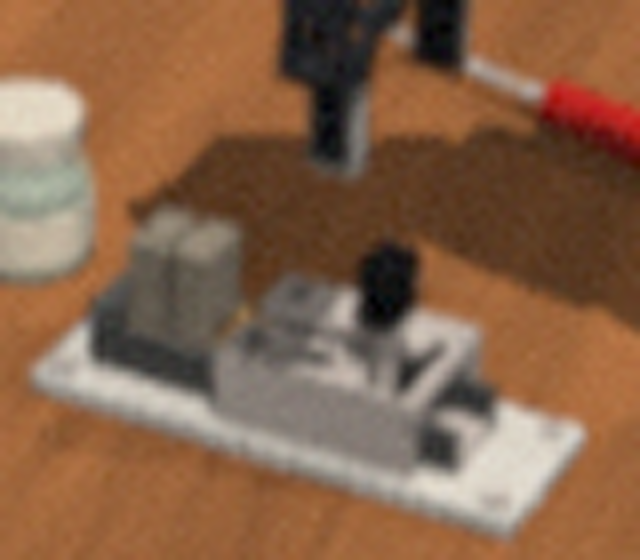

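Both stones stand upright in the track and the handle is still latched at (388,285). Regrip the handle.

```bash
python3 -m jog '[[[-0.008,0,-0.15,0],[0,0,-0.15,0],[0,0,-0.08,0],[0,0,0,0],[0,0,0,0]]]'; python3 -m jog '[[[0,0,0,0],[0,0,0,0],[0,0,0,0],[0,0,0,0],[0,0,0,0],[0,0,0,0],[0,0,0,0],[0,0,0,0]]]' 1
```

```text
clock: 34.22
position: [0.5488, -0.1591, 0.1447]
ee_rot: [180.0, -0.1, -7.4]
force: [0.3, -0.4, 0.3]
finger_gap: 0.0853
grasp_force: 0.0
clock: 35.22
position: [0.5481, -0.1598, 0.1445]
ee_rot: [179.9, -0.0, -7.5]
force: [-0.8, -3.1, 6.9]
finger_gap: 0.023
grasp_force: 58.7
```

```bash
python3 -m jog '[[[-0.0083,0.001,0,0],[-0.0083,0.001,0,0],[-0.0083,0.001,0,0],[0,0,0,0],[0,0,0,0]]]'
```

```text
clock: 35.85
position: [0.5465, -0.1592, 0.1445]
ee_rot: [179.9, -0.5, -7.4]
force: [7.1, -3.7, -0.0]
finger_gap: 0.0227
grasp_force: 58.7
```

```bash
python3 -m jog '[[[-0.004,0.0005,0,0],[0,0,0,0]]]'; python3 -m jog '[[[-0.0019,-0.0149,0,0],[-0.0019,-0.0149,0,0],[-0.0019,-0.0149,0,0],[0,0,0,0],[0,0,0,0]]]';python3 -m jog '[[[-0.0019,-0.0149,0,0],[-0.0013,-0.0099,0,0],[0,0,0,0],[0,0,0,0]]]'
```

```text
clock: 36.1
position: [0.546, -0.1591, 0.1446]
ee_rot: [179.9, -0.5, -7.4]
force: [7.0, -4.0, -0.5]
finger_gap: 0.0233
grasp_force: 58.7
clock: 36.72
position: [0.545, -0.1666, 0.1445]
ee_rot: [-179.9, -0.5, -7.4]
force: [8.3, -1.0, -0.0]
finger_gap: 0.0233
grasp_force: 59.0
clock: 37.22
position: [0.5444, -0.1714, 0.1445]
ee_rot: [-179.9, -0.5, -7.3]
force: [7.6, -0.8, 0.2]
finger_gap: 0.0228
grasp_force: 59.0
```

```bash
python3 -m jog '[[[-0.0008,-0.006,0,0],[0,0,0,0],[0,0,0,0]]]';python3 -m jog '[[[-0.0004,-0.004,0,0],[0,0,0,0],[0,0,0,0]]]'
```

```text
clock: 37.6
position: [0.5443, -0.1724, 0.1445]
ee_rot: [-179.9, -0.5, -7.3]
force: [6.4, -0.7, -0.6]
finger_gap: 0.0233
grasp_force: 59.0
clock: 37.98
position: [0.5442, -0.1731, 0.1445]
ee_rot: [-179.9, -0.5, -7.3]
force: [6.6, -0.4, 0.4]
finger_gap: 0.0231
grasp_force: 59.0
```

```bash
python3 -m jog '[[[0.005,-0.0006,0,0],[0.005,-0.0006,0,0],[0.005,-0.0007,0,0],[0.005,-0.0006,0,0],[0.005,-0.0006,0,0],[0.005,-0.0007,0,0],[0,0,0,0]]]'
```

```text
clock: 38.85
position: [0.55, -0.1739, 0.1445]
ee_rot: [-179.9, -0.5, -7.3]
force: [6.6, -0.7, 0.7]
finger_gap: 0.0231
grasp_force: 59.0
```

```bash
python3 -m jog '[[[0.004,-0.0005,0,0],[0.004,-0.0005,0,0],[0.004,-0.0005,0,0],[0.004,-0.0005,0,0],[0.004,-0.0006,0,0],[0.004,-0.0005,0,0],[0.004,-0.0005,0,0],[0.004,-0.0005,0,0],[0,0,0,0]]]'; python3 -m jog '[[[0.004,-0.0005,0,0],[0.004,-0.0005,0,0],[0,0,0,0],[0,0,0,0]]]'
```

```text
clock: 39.98
position: [0.5543, -0.1748, 0.1445]
ee_rot: [-179.9, -0.2, -7.4]
force: [5.9, 1.9, 6.0]
finger_gap: 0.0229
grasp_force: 59.7
clock: 40.48
position: [0.5557, -0.175, 0.1445]
ee_rot: [-179.9, -0.2, -7.4]
force: [4.5, 1.3, 5.1]
finger_gap: 0.0231
grasp_force: 59.7
```

```bash
python3 -m jog '[[[0.004,0.002,0,0],[0.004,-0.0005,0,0],[0,0,0,0],[0,0,0,0]]]'; python3 -m jog '[[[0.004,-0.0005,0,0],[0.004,-0.0005,0,0],[0,0,0,0],[0,0,0,0]]]'
```

```text
clock: 40.98
position: [0.5571, -0.1751, 0.1445]
ee_rot: [-180.0, -0.2, -7.4]
force: [4.6, 0.0, 5.3]
finger_gap: 0.0236
grasp_force: 59.7
clock: 41.48
position: [0.5587, -0.1753, 0.1445]
ee_rot: [-180.0, -0.2, -7.4]
force: [4.6, -0.2, 5.8]
finger_gap: 0.023
grasp_force: 59.7
```

```bash
python3 -m jog '[[[0.004,-0.0005,0,0],[0,0,0,0],[0,0,0,0]]]'; python3 -m jog '[[[0.004,-0.0005,0,0],[0,0,0,0],[0,0,0,0]]]'; python3 -m jog '[[[0.004,-0.0005,0,0],[0,0,0,0],[0,0,0,0]]]'; python3 -m jog '[[[0.004,-0.0005,0,0],[0,0,0,0],[0,0,0,0]]]'
```

```text
clock: 41.85
position: [0.5594, -0.1754, 0.1445]
ee_rot: [-180.0, -0.2, -7.4]
force: [4.1, -0.6, 4.8]
finger_gap: 0.0232
grasp_force: 59.7
clock: 42.22
position: [0.5596, -0.1754, 0.1445]
ee_rot: [-180.0, -0.1, -7.4]
force: [3.6, 1.7, 6.5]
finger_gap: 0.023
grasp_force: 59.9
clock: 42.6
position: [0.5598, -0.1754, 0.1445]
ee_rot: [-180.0, 0.0, -7.4]
force: [1.1, 0.6, 8.7]
finger_gap: 0.0228
grasp_force: 60.0
clock: 42.98
position: [0.5599, -0.1755, 0.1444]
ee_rot: [-180.0, 0.1, -7.4]
force: [0.2, 0.9, 9.6]
finger_gap: 0.0226
grasp_force: 60.2
```

The follower stalled at about 0.028 m with the spring load now on the stones. Release, lift, and back away.

```bash
python3 -m jog '[[[0,0,0,0],[0,0,0,0],[0,0,0,0],[0,0,0,0],[0,0,0,0],[0,0,0,0]]]' -1; python3 -m jog '[[[0,0,0.05,0],[0,0,0.2,0],[0,0,0.3,0],[0,0,0.2,0],[-0.1,0.25,0,0],[-0.1,0.25,0,0],[-0.1,0.25,0,0],[0,0,0,0],[0,0,0,0]]]'; python3 - <<'E'
from station import optics
from h import *
T=optics.get_image("top")["frame"].copy()
o=np.array([.5881,-.179]);a=np.radians(-7.4);M=lambda x,y,z:[o[0]+x*np.cos(a)-y*np.sin(a),o[1]+x*np.sin(a)+y*np.cos(a),z]
def samp(n,im,pts):
    for l,p in pts:
        u,v=proj(n,p);print(n,l,np.round([u,v],1),im[int(round(v)),int(round(u))])
samp("top",T,[(f"top x{x}",M(x,0,.074)) for x in(72,56)]+[(f"brass x{x}",M(x,0,.038)) for x in(47,43,39)]+[(f"handle x{x}",M(x,0,.1)) for x in(-40,-28,-16)])
hs=cv2.cvtColor(T,cv2.COLOR_RGB2HSV);u0,v0=[int(k) for k in proj("top",M(0,0,.05))]
w=slice(v0-40,v0+40),slice(u0-22,u0+22)
for nm,mk,z in(("brass",(hs[...,0]>18)&(hs[...,0]<32)&(hs[...,1]>120)&(hs[...,2]>120),.038),("black",hs[...,2]<40,.1)):
    ys,xs=np.nonzero(mk[w]);
    if len(xs):
        p=ray("top",xs.mean()+u0-22,ys.mean()+v0-40,z)[:2]-o;print(nm,len(xs),"mag x,y",p@[np.cos(a),np.sin(a)],p@[-np.sin(a),np.cos(a)])
E
```

```text
clock: 43.72
position: [0.5607, -0.1761, 0.1439]
ee_rot: [180.0, 0.0, -7.4]
force: [0.4, 0.0, -0.1]
finger_gap: 0.0854
grasp_force: 0.0
clock: 44.85
position: [0.501, -0.0265, 0.2946]
ee_rot: [180.0, -0.1, -7.4]
force: [0.3, -0.2, -0.1]
finger_gap: 0.0855
grasp_force: 0.0Traceback (most recent call last):
  File "<stdin>", line 8, in <module>
  File "<stdin>", line 7, in samp
IndexError: index -6254 is out of bounds for axis 0 with size 384
```

```bash
python3 - <<'E'
from station import optics
from h import *
T=optics.get_image("top")["frame"].copy()
o=np.array([.5881,-.179]);a=np.radians(-7.4)
q=[o[0]+.072*np.cos(a),o[1]+.072*np.sin(a),.074];print(q,proj("top",q))
hs=cv2.cvtColor(T,cv2.COLOR_RGB2HSV);u0,v0=319,187
w=slice(v0-40,v0+40),slice(u0-22,u0+22)
for nm,mk,z in(("brass",(hs[...,0]>18)&(hs[...,0]<32)&(hs[...,1]>120)&(hs[...,2]>100),.038),("black",hs[...,2]<50,.1),("stone",(hs[...,1]<70)&(hs[...,2]>90)&(hs[...,2]<165),.074)):
    n,lab,st,ce=cv2.connectedComponentsWithStats(mk[w].astype(np.uint8))
    for i in range(1,n):
        if st[i,4]>=12:
            p=ray("top",ce[i][0]+u0-22,ce[i][1]+v0-40,z)[:2]-o;print(nm,st[i],"mag x,y",np.round([p@[np.cos(a),np.sin(a)],p@[-np.sin(a),np.cos(a)]],4))
E
```

```text
[np.float64(0.6595003236915824), np.float64(-0.1882732829535845), 0.074] [324.13396214 160.30897023]
black [20 44  9  7 45] mag x,y [-0.0281  0.0023]
stone [  8   7  30  52 854] mag x,y [0.0124 0.0065]
```

The handle measures at magazine x = −28.1 mm, so follower travel is 0.028 m, which means both stones are tight. I'm handing in.

```bash
python3 -c "
from station import close_job
print(close_job())"
```

```text
the job is handed in; nothing more can be done
None
```

The job is handed in: both full-length stones are in the track, and the follower holds them against the end stop at about 0.028 m of travel, as expected for two tight stones. I had used all 10 pictures, so that last check was the measured handle position, not a look at the stones.

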